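# Hang a fresh ribbon rod in the ribbon cupboard door

## Task

Swing the door of the small ribbon cupboard wide open and leave it open, ready for drawing ribbon. Then take the rod with the two full ribbon reels from the bench rest and press it down past the sprung jaws of the two clips inside the door, until it sits fully home in both forks and both jaws have snapped back over it. Leave the rod with the empty reels on its rest and do not disturb the basket, balloon weight or hand pump.

Things in the scene. Friction and masses are not known exactly. Their poses are not given: they have to be found in the camera images.
- cupboard: Small light-wood cupboard fixed on the bench, 270 mm wide (y), 150 mm deep (x), 260 mm high, one door on its front (-x) face. Origin: centre of its underside; z up. Its top is closed; the door is as tall as the cupboard (upper edge at z = 258 mm, lower edge at 13 mm).
- door (a joint): Cupboard door, 268 mm wide, 16 mm thick, hinged on a vertical axis at its left edge (+y side of the cupboard); 0 = shut, grows as the free edge swings out towards the robot (turns clockwise seen from above), stops at 1.9 rad. It may start a little ajar. It has no latch and a lightly rubbing hinge (0.15 N m): it stays where it is left.
- door_hinge (a point): Point on the door's hinge axis, at the cupboard's front left edge, 216 mm above the bench. Its axes turn with the door: z up, -y along the door from hinge to free edge, +x square off the inside face, -x off the outside face. The axis lies in the plane of the inside face.
- door_handle (a point): Grip point on the door's steel T-bar handle: an upright round bar 10 mm thick, axis 35 mm out from the outside face, at (-51, -246) mm in the door's x, y from the hinge axis. The bar runs from 67 to 243 mm above the bench on two posts to the door at 117 and 193 mm, its upper end free; this point is on its axis at 225 mm. Axes as door_hinge.
- rod_seat (a point): Where the middle of the rod's axis lies when fully home in the two clips: 62 mm off the door's inside face, 134 mm from the hinge axis across the door, 216 mm above the bench (42 mm below the door's upper edge). Axes as door_hinge; the seated rod lies along its y. Between the clips, the space under and beside the rod is free.
- clip_hinge_side (a point): Rod axis point in the steel clip nearer the hinge, at y = +80 mm from rod_seat. The clip is 12 mm wide: an arm off the door with an upward fork, slot 17 mm wide, floor 7 mm below this point. The door-side tine reaches 31 mm above it and flares towards the door; a 27 mm high post on the other side carries the jaw (outer face 19 mm from this point). Axes as door_hinge.
- clip_free_side (a point): The same point in the like clip nearer the door's free edge, at y = -80 mm from rod_seat.
- jaw_hinge_side (a joint): Sprung steel jaw, 21 mm long, pivoting on the clip's post at (+14.5, +27) mm in x, z from the rod axis point. At 0 (closed) it slopes down across the mouth towards the door, lip 13 mm above that point. A rod pressed down swings it aside (to 0.85 rad at most); it snaps back over the seated rod and holds it down. Both jaws together take about 10 to 15 N; the rod's weight alone does not open them.
- jaw_free_side (a joint): The same jaw on the clip nearer the door's free edge; 0 = closed.
- rest: Plywood rod rest fixed on the bench, 205 mm (x, along the rods) by 200 mm (y), with two notched cheeks 10 mm thick at x = -92 and +92 mm, 56 mm high; two parallel places at y = +65 and -65 mm, rod axis 50 mm above the bench in open-topped notches 13 mm deep. Origin: centre of its underside. Either rod may be in either place.
- ribbon_rod: Rod to hang: aluminium, 14 mm thick, 210 mm long, about 0.2 kg. Two FULL reels of pale ribbon, 52 mm across, card flanges, fixed on it from 32 to 66 mm either side of the middle; black collars (22 mm across) at 27 to 32 mm. The middle 54 mm is bare, to grip; the bare ends go in the clips, either way round; it may turn about its axis. Origin: middle of the axis; x along the rod.
- empty_rod: The spent rod, left on the rest: same rod, collars and flanges, but the two reels are empty: thin bare cores 21 mm across. Origin: middle of its axis; x along the rod.
- basket: Green plastic basket of packets, 110 x 150 x 90 mm, packets standing to 115 mm, on the bench. Origin: centre of its underside.
- balloon_weight: Dark conical metal balloon weight, 60 mm across, 70 mm high. Origin: centre of its underside.
- air_pump: White hand balloon pump lying on the bench, barrel 44 mm thick, 320 mm long overall with a cross handle 100 mm wide at its -x end and a nozzle at its +x end. Origin: under the middle of the barrel; x along it.
Mind the look-alikes: they are no part of the job. What is shaped like the ribbon_rod but turquoise is not meant.

How it is judged:
By the outcome, as a careful person would: the job done as asked, in the order asked, and still so for the second after the job is handed in, with the robot touching nothing.
It also fails if it takes over 58 s, if anything falls off the work surface, if the arm or the gripper's body presses on something with over 40 N, if the wrist force passes 120 N, or if a joint passes its speed limit or range.

## Robot

A 7-joint arm with a two-finger parallel gripper is mounted at the origin on the work surface. World frame = base frame: x ahead of the robot, y to its left, z up, the work surface at z = 0. Lengths are in m, angles in rad, forces in N, time in s.
With the tool pointing down it reaches from about 0.425 to 0.95 m from the base axis. Payload 4.7 kg.
Tool frame: the origin (TCP) lies midway between the tips of the shut fingers; the grasp point (between the pads) lies 19 mm behind it; z points along the fingers, y is the line along which they close (so a half turn about z gives the same grasp; the last joint's range is limited). The gripper opens to 87 mm and grips with 3 to 60 N. Pads are 19 mm wide; open, the fingers measure 117 mm over their backs; the gripper's body (75 mm by 190 mm) begins 51 mm behind the grasp point.
Start: joints at [-1.239, 0.469, -0.049, 1.532, 0.024, 1.141, -0.082], TCP at [0.238, 0.632, 0.223] pointing down, gripper open.
Joint ranges: [-2.59, 2.59], [-0.33, 1.99], [-1.39, 1.29], [0.1, 2.45], [-1.04, 4.18], [0.21, 1.99], [-2.66, 2.66]. Speed limits (rad/s): [2.57, 2.57, 3.14, 3.14, 3.14, 3.14, 3.14].

## Interface

Orientations are given as a unit quaternion [w, x, y, z].
In Python, from rig import observe, capture, close_job gives the robot as it stands.
- The arm moves only by the tool drive_tool, never from a script. Its argument "moves" is text: rows parted by semicolons, each of 4 numbers parted by spaces: the shift along the tool's x, y, z scaled (see below), then the turn about the tool's z scaled (see below). In form: tx ty tz yaw; .... A call has 1 to 8 rows; each row is the pose to reach, as a shift and turn from the pose commanded when the call began, along the tool's axes at that moment; what a row does not reach only later rows make up. The controller multiplies each number of a shift by 0.2 m and each number of a turn by 45 degrees. A row lasts 1/12 s, in which the tool goes at most 41.7 mm and 7.16 degrees, less where a joint would pass 70% of its speed; a pose out of reach is approached as far as the arm can. A call with a number of a shift or a turn outside -1 to 1 is refused whole. A call with a gripper value outside its range is refused whole. "hand" is the opening, from 0 (shut) to 1 (fully open), set as the call begins (left out, the last holds). The fingers move at their own pace and stop on an object; "squeeze" is the grip in N (left out, the last holds). Time passes only in rows, so rows that repeat a pose let the fingers close. It gives the time, the measured TCP pose, the force, the opening and the grip force at its end, in the units of the state.
- observe(): the state, without advancing time (a new reading comes with each control period).
- capture(name): name is "side" or "top" or "wrist"; returns a dict with "color" (480x640x3 uint8, red, green, blue), "depth" (480x640 float32, m along the optical axis (not along the pixel's ray), 0 where there is no reading), "fov_y" (degrees; the focal length in pixels is half the picture's height over the tangent of half this angle, whatever the lens; pixels are square), "cx", "cy" (the principal point, pixels), "R" (3x3) and "t" (3): a world point X has camera coordinates R X + t; the wrist camera has in their place "tool_from_camera" (4x4, takes a point from camera to tool coordinates, whose origin is the TCP and whose axes are the flange's). Camera axes: x right, y down, z forward; pixel columns grow to the right and rows downward; lengths in m; the calibration is good to about 2 mm. The wrist camera is an equidistant fisheye: a pixel r from the principal point sees the ray r / f radians off the axis. A picture is of the moment at which its call begins: read the wrist's pose just before it.
- close_job(): hands the job in; it is judged then, once.
The state is a dict: "t": time; "q": joint angles; "dq": joint speeds; "joint_torque": joint torques, N m; "tool_pos": TCP position; "tcp_rot": TCP orientation; "force": force on the tool from outside, world axes, zero at the start; "ft_torque": the same for the moment, N m; "finger_gap": finger opening in m; "gripper_force": force on a finger pad.
Only numpy, scipy, OpenCV 4.12 (cv2) and the standard library are available. Lean on these libraries where they do the work, as an engineer would, in place of code of your own. Each camera call takes 0.05 s, during which the arm holds its last target. There are 200 camera calls.

## Working session

There is one attempt and no reset: what is moved stays moved. The work goes in short steps, Python scripts to look and compute and a tool call to move; the robot and the scene stay as the last step left them, time stands still between calls to the robot, and variables do not carry over. Pictures are saved under pics/ and viewed, at most 10 in all, crops included, and the job is handed in when it is done.

Besides the shell and the picture viewer there is one more tool, called after "Call:" by a JSON object that holds its "name" and its "arguments", one argument or row to a line. drive_tool: Moves the arm, as the interface text tells. Shifts and turns lie within -1 to 1; 1 stands for 0.2 m of shift or 45 degrees of turn. Its arguments: {"type":"object","properties":{"moves":{"type":"string"},"hand":{"type":"number"},"squeeze":{"type":"number"}},"required":["moves"]}

```bash
ls; mkdir -p pics; cat > h.py <<'E'
import numpy as np, cv2
from rig import observe, capture
def f(c): return 240/np.tan(np.radians(c["fov_y"])/2)
def cloud(c):
    v,u=np.mgrid[:480,:640]; d=c["depth"]
    P=np.stack([(u-c["cx"])*d/f(c),(v-c["cy"])*d/f(c),d],-1)
    return (P-c["t"])@np.array(c["R"])
def save(n,c): cv2.imwrite(n,c["color"][...,::-1])
E
python3 - <<'E'
from h import *
import pickle
print(observe())
for n in("side","top"):
    c=capture(n); save(f"pics/{n}0.png",c); pickle.dump(c,open(n+"0.pkl","wb")); print(n,f(c),c["R"],c["t"])
E
```

```text
pics
{'t': 0.0, 'q': array([-1.23892099,  0.46947676, -0.04859717,  1.53367996,  0.0240684 ,
        1.14102186, -0.08232167]), 'dq': array([-0.0004895 ,  0.0001858 ,  0.0014108 ,  0.00067882, -0.00045705,
       -0.00049401, -0.00028654]), 'joint_torque': array([-6.63697210e-04, -5.07979846e+01, -8.01755511e-02, -2.36156130e+01,
       -6.11549593e-02,  3.81416373e-02,  1.82315712e-04]), 'tool_pos': array([0.23804289, 0.63098792, 0.22148155]), 'tcp_rot': array([-1.57666464e-04,  1.79411640e-01,  9.83773583e-01, -9.88385220e-04]), 'force': array([-0.63238816, -0.7314623 , -0.03736184]), 'ft_torque': array([ 0.02482165, -0.06222344,  0.01950068]), 'gripper_force': 0.0, 'finger_gap': 0.08703191384685825}
side 447.0671626749506 [[ 0.80410912 -0.593986   -0.02427254]
 [-0.37238763 -0.47145307 -0.79941194]
 [ 0.46339614  0.65185323 -0.60029275]] [-0.39925598  0.3233095   0.97122476]
top 574.214601836639 [[-0.02986297 -0.99939145 -0.01802564]
 [-0.98858095  0.03219513 -0.14721136]
 [ 0.14770211  0.01342363 -0.98894079]] [0.03564937 0.49955363 1.59413086]
```

View pics/top0.png

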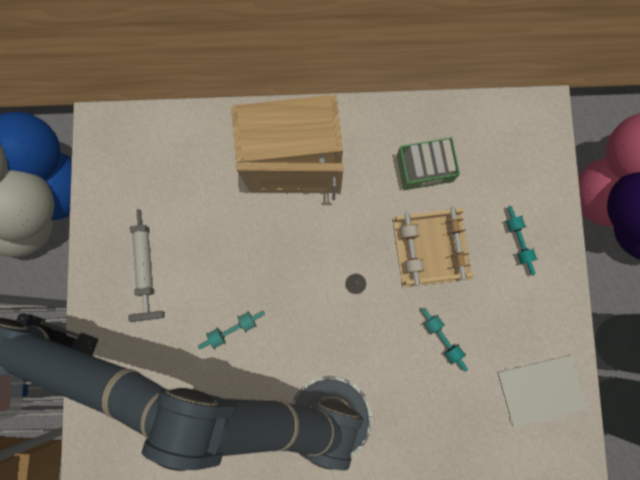

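View pics/side0.png

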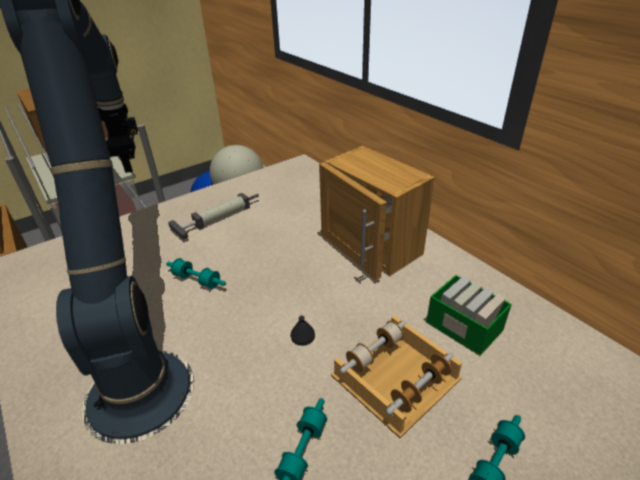

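Top view: the cupboard is at (288,140) with its door ajar (handle ~(326,200)). The rest is at (432,247), with rods at (412,247) and (459,243). The turquoise look-alikes are at (231,330), (443,340) and (521,240). The left rod, at (412,247), has wide pale reels and fits "full"; the right one has thin cores. I'll confirm that in a crop.

```bash
python3 - <<'E'
from h import *
import pickle
c=pickle.load(open("top0.pkl","rb")); s=pickle.load(open("side0.pkl","rb"))
a=cv2.resize(c["color"][195:295,380:480],(400,400),interpolation=cv2.INTER_CUBIC)
b=cv2.resize(c["color"][90:210,225:345],(400,400),interpolation=cv2.INTER_CUBIC)
cv2.imwrite("pics/crop1.png",np.hstack([a,b])[...,::-1])
P=cloud(c)
def line(m,n):
    X=P[m]; print(n,len(X),X.mean(0).round(4), end=' ')
    r=cv2.minAreaRect(X[:,:2].astype(np.float32)); print(r)
    return X
z=P[...,2]
v,u=np.mgrid[:480,:640]
box=lambda a,b,c,d:(u>=a)&(u<b)&(v>=c)&(v<d)
print("bench z",np.median(z[box(180,220,220,300)]))
line(box(225,350,85,210)&(z>.25)&(z<.27),"cup+door top")
line(box(235,350,150,210)&(z>.235)&(z<.25),"handle top")
line(box(385,480,200,295)&(z>.052)&(z<.09)&(u<436),"rodL")
line(box(385,480,200,295)&(z>.052)&(z<.09)&(u>=436),"rodR")
line(box(390,465,130,195)&(z>.03)&(z<.13),"basket")
line(box(340,370,268,298)&(z>.015)&(z<.1),"weight")
# side cloud
S=cloud(s)
m=(S[...,2]>.06)&(S[...,2]<.085)
vv,uu=np.where(m&(v>310)&(v<430)&(u>330)&(u<465)); X=S[vv,uu]
print(len(X)); np.save("sidereel.npy",X)
E
```

```text
bench z -0.0007633299712885124
cup+door top 7012 [0.7393 0.0874 0.2583] ((0.730019211769104, 0.08688869327306747), (0.20360298454761505, 0.27205905318260193), 3.458714008331299)
handle top 215 [0.6473 0.0753 0.2433] ((0.6600232720375061, 0.08106886595487595), (0.26479777693748474, 0.08960190415382385), 82.93695068359375)
rodL 755 [ 0.4635 -0.2458  0.0624] ((0.46190744638442993, -0.26027700304985046), (0.2038295418024063, 0.11055337637662888), 1.0094411373138428)
rodR 544 [ 0.468  -0.3652  0.0585] ((0.47424399852752686, -0.35570716857910156), (0.20464050769805908, 0.10329893976449966), 0.3787620961666107)
basket 2381 [ 0.6986 -0.2967  0.0867] ((0.7049037218093872, -0.2998962700366974), (0.11466436088085175, 0.15285582840442657), 8.029585838317871)
weight 298 [ 0.3705 -0.0829  0.0333] ((0.37098345160484314, -0.08438614755868912), (0.05499354004859924, 0.054836198687553406), 9.56334114074707)
1129
```

View pics/crop1.png

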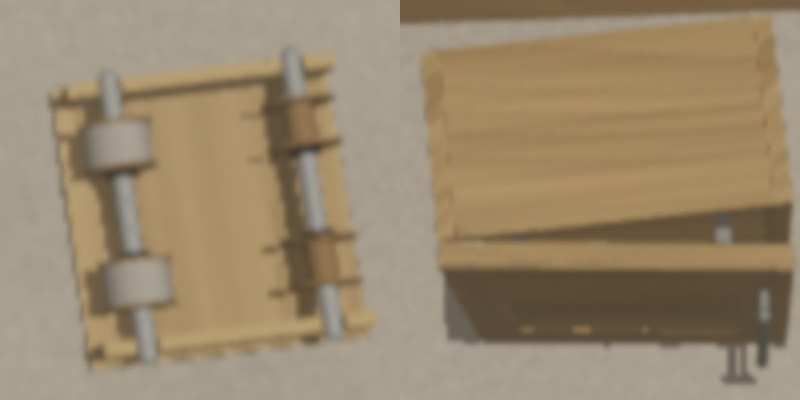

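The crop shows that the left rod's reels are thick and pale, so it is the full ribbon rod; the right one has brown thin cores and is empty. Door top edge runs (440,255) to (793,257) in the crop. Now the geometry.

```bash
cat >> h.py <<'E'
def ray(c,u,v,z):
    R=np.array(c["R"]); o=-R.T@c["t"]; d=R.T@np.array([(u-c["cx"])/f(c),(v-c["cy"])/f(c),1])
    return o+d*(z-o[2])/d[2]
E
python3 - <<'E'
from h import *
import pickle
c=pickle.load(open("top0.pkl","rb")); s=pickle.load(open("side0.pkl","rb"))
g=lambda x,y,z:ray(c,380+x/4-.4,195+y/4-.4,z)
k=lambda x,y,z:ray(c,225+(x-400)/3.333-.35,90+y/3.333-.35,z)
print("rod ends",g(108,73,.052),g(150,361,.052))
print("rest corners",[g(*p,.056)[:2].round(4) for p in((52,95),(332,57),(374,322),(92,357))])
print("cup corners",[k(*p,.26)[:2].round(4) for p in((425,52),(772,15),(790,205),(440,237))])
print("door in",[k(*p,.258)[:2].round(4) for p in((440,244),(793,245))],"out",[k(*p,.258)[:2].round(4) for p in((440,269),(794,270))])
P=cloud(c);z=P[...,2]
v,u=np.mgrid[:480,:640]
m=(z>.235)&(z<.252)&(u>315)&(u<340)&(v>165)&(v<200); print("handle?",P[m].mean(0),m.sum(), P[m].min(0),P[m].max(0))
S=cloud(s)
m=(S[...,2]>.12)&(S[...,2]<.24)&(S[...,0]<.645)&(S[...,0]>.5)&(S[...,1]<.1)&(S[...,1]>-.1)
X=S[m]; print("side near handle",m.sum(),X.mean(0),X.min(0),X.max(0)); 
# side: reels
X=np.load("sidereel.npy"); X=X[X[:,1]>-.31]; print("side reels",X.mean(0),X.min(0),X.max(0))
for lo,hi in((.62,.645),(.6,.63),(.645,.665)):
    m=(S[...,2]>.1)&(S[...,2]<.23)&(S[...,0]<hi)&(S[...,0]>lo)&(abs(S[...,1]-.06)<.2); print(lo,hi,m.sum(),S[m].mean(0) if m.any() else'', S[m].min(0) if m.any() else '')
E
```

```text
rod ends [ 0.56182147 -0.23380137  0.052     ] [ 0.35793153 -0.25213048  0.052     ]
rest corners [array([ 0.5466, -0.1931]), array([ 0.5673, -0.391 ]), array([ 0.3798, -0.4075]), array([ 0.3617, -0.2117])]
cup corners [array([0.8154, 0.224 ]), array([ 0.8352, -0.0415]), array([ 0.6849, -0.0499]), array([0.6693, 0.2138])]
door in [array([0.6645, 0.2142]), array([ 0.6544, -0.051 ])] out [array([0.6451, 0.2144]), array([ 0.6351, -0.0511])]
handle? [ 0.63351768 -0.01379081  0.24407949] 58 [ 0.60168218 -0.04194554  0.2350568 ] [0.65185788 0.01607383 0.25189682]
side near handle 1331 [0.63532904 0.00301483 0.18422185] [ 0.59786558 -0.05473017  0.12002422] [0.64499087 0.09997677 0.23997975]
side reels [ 0.48721047 -0.25542147  0.0686707 ] [ 0.39074051 -0.3092749   0.06008173] [ 0.68761367 -0.21670654  0.08482714]
0.62 0.645 1354 [0.64034516 0.02457625 0.17039264] [ 0.62070796 -0.05473017  0.10002164]
0.6 0.63 189 [ 0.60733735 -0.03095278  0.16393807] [ 0.60002919 -0.03606296  0.10007642]
0.645 0.665 1069 [0.64737198 0.12052037 0.16227847] [ 0.64500261 -0.05466304  0.10014976]
```

```bash
cat >> h.py <<'E'
from scipy.spatial.transform import Rotation as Ro
def rel(p,ydeg,o=None):
    o=o or observe(); R=Ro.from_quat(np.roll(o["tcp_rot"],-1)).as_matrix()
    d=R.T@(np.array(p)-o["tool_pos"])/.2
    cur=np.degrees(np.arctan2(R[1,1],R[0,1])); w=(cur-ydeg+180)%360-180
    print("to",np.round(p,4),"->",d.round(3),"yaw",round(w/45,3),"| at",o["tool_pos"].round(4),"yang",round(cur,1),"t",round(o["t"],2),"F",o["force"].round(1),"gap",round(o["finger_gap"],4),"grip",o["gripper_force"])
E
python3 -c "
from h import *
rel([.606,-.0295,.33],87.8)
rel([.42,.3,.33],87.8)"
```

```text
to [ 0.606  -0.0295  0.33  ] -> [-2.887 -2.442 -0.537] yaw -0.41 | at [0.2381 0.631  0.2216] yang 69.3 t 0.1 F [ 0.1 -0.4 -0.5] gap 0.0869 grip 0.0
to [0.42 0.3  0.33] -> [-1.435 -1.228 -0.54 ] yaw -0.41 | at [0.2381 0.631  0.2216] yang 69.3 t 0.1 F [ 0.1 -0.4 -0.5] gap 0.0869 grip 0.0
```

Call:
{"name": "drive_tool", "arguments": {
  "moves": "-.05 -.05 -.3 0;-.3 -.25 -.54 -.1;-1 -.85 -.54 -.41;-1 -.85 -.54 -.41;-1 -.85 -.54 -.41;-1 -.85 -.54 -.41;-1 -.85 -.54 -.41;-1 -.85 -.54 -.41",
  "hand": 1
}}

```text
t: 0.77
tool_pos: [0.3691, 0.3962, 0.3315]
tcp_rot: [0.001, 0.023, 1.0, -0.001]
force: [0.4, 0.3, 0.2]
finger_gap: 0.0868
gripper_force: 0.0
```

```bash
python3 -c "
from h import *
rel([.606,-.0295,.33],87.8)"
```

```text
to [ 0.606  -0.0295  0.33  ] -> [-1.282 -2.071  0.013] yaw -0.01 | at [0.3691 0.3962 0.3315] yang 87.3 t 0.77 F [0.4 0.3 0.2] gap 0.0868 grip 0.0
```

Call:
{"name": "drive_tool", "arguments": {
  "moves": "-.6 -1 0 0;-.6 -1 0 0;-.6 -1 0 0;-.6 -1 0 0;-.6 -1 0 0;-.6 -1 0 0;-.6 -1 0 0"
}}

```text
t: 1.35
tool_pos: [0.4803, 0.1903, 0.3304]
tcp_rot: [0.001, 0.025, 1.0, -0.001]
force: [0.0, 0.1, 0.6]
finger_gap: 0.087
gripper_force: 0.0
```

```bash
python3 -c "
from h import *
rel([.606,-.0295,.33],87.8)"
```

```text
to [ 0.606  -0.0295  0.33  ] -> [-0.683 -1.066  0.006] yaw -0.015 | at [0.4803 0.1903 0.3304] yang 87.1 t 1.35 F [0.  0.1 0.6] gap 0.087 grip 0.0
```

Call:
{"name": "drive_tool", "arguments": {
  "moves": "-.68 -1 0 -.015;-.68 -1 0 -.015;-.68 -1 0 -.015;-.68 -1 0 -.015;-.68 -1 0 -.015;-.68 -1 0 -.015;-.68 -1 0 -.015;-.68 -1 0 -.015"
}}

```text
t: 2.02
tool_pos: [0.6059, -0.0095, 0.3296]
tcp_rot: [-0.001, 0.016, 1.0, -0.0]
force: [-0.6, 0.9, 0.0]
finger_gap: 0.087
gripper_force: 0.0
```

```bash
python3 - <<'E'
from h import *
import pickle
o=observe(); rel([.606,-.0295,.206],87.8,o)
c=capture("wrist"); save("pics/w1.png",c); T=np.array(c["tool_from_camera"]); print(T.round(3),c["cx"],c["cy"],f(c))
R=Ro.from_quat(np.roll(o["tcp_rot"],-1)).as_matrix()
def proj(X):
    p=R.T@(np.array(X)-o["tool_pos"]); p=T[:3,:3].T@(p-T[:3,3]); th=np.arctan2(np.hypot(p[0],p[1]),p[2]); k=f(c)*th/np.hypot(p[0],p[1])
    return (c["cx"]+k*p[0],c["cy"]+k*p[1])
print(proj([.606,-.0295,.243]),proj([.606,-.0295,.067]))
E
```

```text
to [ 0.606  -0.0295  0.206 ] -> [-0.005 -0.1    0.618] yaw 0.009 | at [ 0.6059 -0.0095  0.3296] yang 88.2 t 2.02 F [-0.6  0.9  0. ] gap 0.087 grip 0.0
[[-0.    -0.967 -0.253  0.068]
 [ 1.    -0.     0.     0.   ]
 [-0.    -0.253  0.967 -0.162]
 [ 0.     0.     0.     1.   ]] 317.6958381014867 242.09916249455802 371.64829954431775
(np.float64(288.64698372581125), np.float64(247.40715660369796)) (np.float64(300.2796401391671), np.float64(207.04415995997073))
```

View pics/w1.png

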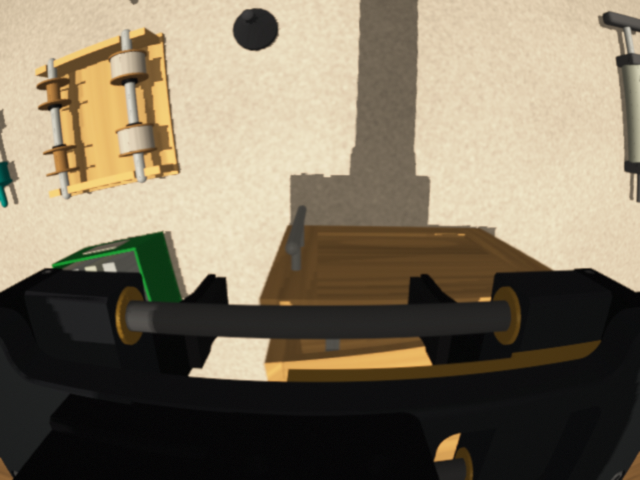

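The fisheye wrist view shows the handle bar near (297,240), the door top edge below it, and the rods at upper left. I'll enlarge it.

```bash
python3 -c "
import cv2
a=cv2.imread('pics/w1.png')[195:295,250:370]; cv2.imwrite('pics/w1c.png',cv2.resize(a,None,fx=5,fy=5,interpolation=cv2.INTER_CUBIC))"
```

```text
(no output)
```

View pics/w1c.png

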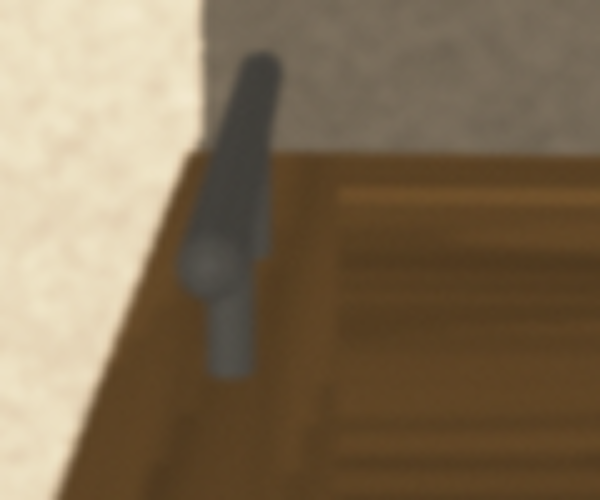

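Bar top centre is at (292,248), about 2 mm from prediction, so the bar axis is ≈ (0.606, -0.0275). I'll descend and grip.

Call:
{"name": "drive_tool", "arguments": {
  "moves": "0 -.09 .2 0;0 -.09 .4 0;0 -.09 .55 0;0 -.09 .61 0;0 -.09 .615 0;0 -.09 .615 0"
}}

```text
t: 2.57
tool_pos: [0.6055, -0.0241, 0.2082]
tcp_rot: [0.0, 0.012, 1.0, 0.0]
force: [0.6, -0.1, 0.5]
finger_gap: 0.0869
gripper_force: 0.0
```

Call:
{"name": "drive_tool", "arguments": {
  "moves": "0 0 0 0;0 0 0 0;0 0 0 0;0 0 0 0;0 0 0 0;0 0 0 0;0 0 0 0;0 0 0 0",
  "hand": 0,
  "squeeze": 10
}}

```text
t: 3.23
tool_pos: [0.6052, -0.0257, 0.2075]
tcp_rot: [-0.0, 0.014, 1.0, 0.0]
force: [-0.1, 1.0, 0.0]
finger_gap: 0.0418
gripper_force: 0.0
```

```bash
cat > arc.py <<'E'
from h import *
import sys
hx,hy,y0=.666,.216,np.radians(3.7)
def handle(th):
    a=y0-np.pi/2-th; d=np.array([np.cos(a),np.sin(a)]); n=np.array([-d[1],d[0]]) # inward normal
    return np.array([hx,hy])+.246*d-.051*n, np.degrees(a)
def arc(ths):
    o=observe(); R=Ro.from_quat(np.roll(o["tcp_rot"],-1)).as_matrix(); p0=o["tool_pos"]
    t0=(y0-np.pi/2)-np.arctan2(p0[1]-hy,p0[0]-hx)-np.arctan2(.051,.246); print("theta now",t0,np.hypot(p0[0]-hx,p0[1]-hy),"want",np.hypot(.246,.051))
    cur=np.arctan2(R[1,1],R[0,1])
    for th in ths:
        p,a=handle(th); d=R.T@np.r_[p-p0[:2],0]/.2; w=(np.degrees(cur)-a-180+180)%360-180
        print(th,p.round(3),d.round(3),round(w/45,3))
    print(o["force"].round(1),o["finger_gap"],p0)
E
python3 -c "
from arc import *
arc([.1,.2,.3,.4,.5,.6,.7])"
```

```text
theta now 0.10667144268754439 0.24926534714386456 want 0.251230969428532
0.1 [ 0.606 -0.028] [-0.006 -0.011 -0.   ] 0.011
0.2 [ 0.582 -0.021] [0.115 0.021 0.   ] 0.138
0.3 [ 0.559 -0.011] [0.233 0.066 0.   ] 0.265
0.4 [0.537 0.   ] [0.345 0.122 0.   ] 0.393
0.5 [0.516 0.014] [0.451 0.189 0.   ] 0.52
0.6 [0.497 0.03 ] [0.55  0.266 0.   ] 0.647
0.7 [0.479 0.048] [0.641 0.353 0.   ] 0.775
[-0.1  1.   0. ] 0.04178660306268464 [ 0.60517271 -0.02572971  0.20753346]
```

Call:
{"name": "drive_tool", "arguments": {
  "moves": "0 0 0 0;0 0 0 0;0 0 0 0;0 0 0 0;0 0 0 0;0 0 0 0;0 0 0 0;0 0 0 0"
}}

```text
t: 3.9
tool_pos: [0.6047, -0.0286, 0.2074]
tcp_rot: [-0.0, 0.015, 1.0, -0.002]
force: [-1.7, -4.8, 0.6]
finger_gap: 0.0096
gripper_force: 10.0
```

```bash
python3 -c "
from arc import *
arc([.13,.19,.27,.36,.45,.54,.62,.68])"
```

```text
theta now 0.10577384261700343 0.2521263576538465 want 0.251230969428532
0.13 [ 0.599 -0.026] [ 0.029  0.011 -0.   ] 0.046
0.19 [ 0.585 -0.022] [ 0.101  0.031 -0.   ] 0.123
0.27 [ 0.566 -0.014] [ 0.196  0.065 -0.   ] 0.224
0.36 [ 0.546 -0.004] [ 0.299  0.112 -0.   ] 0.339
0.45 [0.526 0.007] [ 0.397  0.167 -0.   ] 0.454
0.54 [0.508 0.021] [ 0.49   0.232 -0.   ] 0.568
0.62 [0.493 0.034] [ 0.568  0.296 -0.001] 0.67
0.68 [0.482 0.045] [ 0.622  0.348 -0.001] 0.746
[-1.7 -4.8  0.6] 0.009627395133938373 [ 0.60469404 -0.02855936  0.20744903]
```

Call:
{"name": "drive_tool", "arguments": {
  "moves": ".03 .01 0 .05;.1 .03 0 .12;.195 .065 0 .22;.3 .11 0 .34;.395 .165 0 .45;.49 .23 0 .57;.565 .295 0 .67;.62 .35 0 .745"
}}

```text
t: 4.57
tool_pos: [0.4806, 0.047, 0.2074]
tcp_rot: [-0.001, 0.303, 0.953, -0.001]
force: [-2.1, -3.4, 1.7]
finger_gap: 0.0095
gripper_force: 10.0
```

```bash
python3 -c "
from arc import *
arc([.7,.75,.83,.92,1.01,1.1,1.18,1.24])"
```

```text
theta now 0.6917471022928183 0.2508507070950693 want 0.251230969428532
0.7 [0.479 0.048] [0.011 0.    0.   ] 0.024
0.75 [0.471 0.058] [0.071 0.016 0.   ] 0.088
0.83 [0.459 0.074] [0.167 0.047 0.   ] 0.19
0.92 [0.447 0.093] [0.271 0.091 0.   ] 0.305
1.01 [0.437 0.113] [0.371 0.144 0.   ] 0.419
1.1 [0.428 0.134] [0.466 0.206 0.   ] 0.534
1.18 [0.423 0.154] [0.545 0.267 0.   ] 0.636
1.24 [0.419 0.168] [0.601 0.318 0.   ] 0.712
[-2.1 -3.4  1.7] 0.0095125936853552 [0.48062026 0.04700169 0.20737501]
```

Call:
{"name": "drive_tool", "arguments": {
  "moves": ".01 0 0 .02;.07 .015 0 .09;.165 .045 0 .19;.27 .09 0 .305;.37 .145 0 .42;.465 .205 0 .535;.545 .265 0 .635;.6 .32 0 .71"
}}

```text
t: 5.23
tool_pos: [0.4203, 0.1705, 0.2074]
tcp_rot: [-0.001, 0.553, 0.833, -0.0]
force: [-0.9, -1.1, -1.1]
finger_gap: 0.0092
gripper_force: 10.0
```

```bash
python3 -c "
from arc import *
arc([1.26,1.31,1.38,1.46,1.54,1.62,1.69,1.72])"
```

```text
theta now 1.247669107622494 0.24985866606509918 want 0.251230969428532
1.26 [0.418 0.173] [ 0.017 -0.003  0.   ] 0.03
1.31 [0.417 0.186] [0.077 0.012 0.   ] 0.094
1.38 [0.415 0.203] [0.161 0.04  0.   ] 0.183
1.46 [0.415 0.223] [0.254 0.078 0.   ] 0.285
1.54 [0.416 0.243] [0.344 0.123 0.   ] 0.387
1.62 [0.419 0.263] [0.429 0.175 0.   ] 0.489
1.69 [0.423 0.28 ] [0.501 0.227 0.   ] 0.578
1.72 [0.425 0.288] [0.53 0.25 0.  ] 0.616
[-0.9 -1.1 -1.1] 0.00924611650573185 [0.42032632 0.17046107 0.20739187]
```

Call:
{"name": "drive_tool", "arguments": {
  "moves": ".015 0 0 .03;.075 .013 0 .095;.16 .04 0 .185;.255 .08 0 .285;.345 .125 0 .385;.43 .175 0 .49;.5 .225 0 .58;.53 .25 0 .615"
}}

```text
t: 5.9
tool_pos: [0.4273, 0.2884, 0.2074]
tcp_rot: [0.0, 0.736, 0.677, 0.001]
force: [1.2, -1.3, -0.0]
finger_gap: 0.0094
gripper_force: 10.0
```

Call:
{"name": "drive_tool", "arguments": {
  "moves": ".02 .005 0 .03;.04 .01 0 .05;.04 .01 0 .05;.04 .01 0 .05"
}}

```text
t: 6.23
tool_pos: [0.4291, 0.2941, 0.2074]
tcp_rot: [-0.0, 0.748, 0.663, 0.0]
force: [1.4, 0.1, -3.1]
finger_gap: 0.0099
gripper_force: 10.0
```

Call:
{"name": "drive_tool", "arguments": {
  "moves": "0 0 0 0;0 0 0 0;0 0 0 0;0 0 0 0",
  "hand": 0.28
}}

```text
t: 6.57
tool_pos: [0.4288, 0.2937, 0.2077]
tcp_rot: [-0.0, 0.749, 0.663, 0.0]
force: [-0.2, -0.1, -0.3]
finger_gap: 0.0229
gripper_force: 0.0
```

```bash
python3 -c "
from arc import *
arc([1.7])"
```

```text
theta now -4.535531689346605 0.24958586209274952 want 0.251230969428532
1.7 [0.424 0.283] [-0.057 -0.018 -0.   ] -0.072
[-0.2 -0.1 -0.3] 0.022934592475379503 [0.42882656 0.29372943 0.20772325]
```

Call:
{"name": "drive_tool", "arguments": {
  "moves": "0 0 -.2 0;0 0 -.4 0;0 0 -.6 0;0 0 -.75 0;0 0 -.75 0"
}}

```text
t: 6.98
tool_pos: [0.4316, 0.2955, 0.3647]
tcp_rot: [-0.0, 0.749, 0.663, 0.007]
force: [1.1, 0.1, 1.4]
finger_gap: 0.0245
gripper_force: 0.0
```

```bash
python3 -c "
from h import *
rel([.46,-.243,.3],-84.9)
rel([.50,.12,.36],-40)"
```

```text
to [ 0.46  -0.243  0.3  ] -> [-2.658  0.465  0.3  ] yaw 1.732 | at [0.4316 0.2955 0.3647] yang -7.0 t 6.98 F [1.1 0.1 1.4] gap 0.0245 grip 0.0
to [0.5  0.12 0.36] -> [-0.83   0.446  0.019] yaw 0.734 | at [0.4316 0.2955 0.3647] yang -7.0 t 6.98 F [1.1 0.1 1.4] gap 0.0245 grip 0.0
```

Call:
{"name": "drive_tool", "arguments": {
  "moves": "-1 .4 0 .9;-1 .4 0 .9;-1 .4 0 .9;-1 .4 0 .9;-1 .4 0 .9;-1 .4 0 .9;-1 .4 0 .9",
  "hand": 0.7
}}

```text
t: 7.57
tool_pos: [0.4845, 0.0817, 0.3575]
tcp_rot: [-0.0, 0.933, 0.359, 0.0]
force: [0.2, -0.2, 0.7]
finger_gap: 0.0585
gripper_force: 0.0
```

```bash
python3 -c "
from h import *
rel([.46,-.243,.3],-84.9)"
```

```text
to [ 0.46  -0.243  0.3  ] -> [-1.178  1.123  0.287] yaw 0.821 | at [0.4845 0.0817 0.3575] yang -48.0 t 7.57 F [ 0.2 -0.2  0.7] gap 0.0585 grip 0.0
```

Call:
{"name": "drive_tool", "arguments": {
  "moves": "-1 .95 0 .82;-1 .95 0 .82;-1 .95 0 .82;-1 .95 0 .82;-1 .95 0 .82;-1 .95 0 .82;-1 .95 0 .82;-1 .95 0 .82"
}}

```text
t: 8.23
tool_pos: [0.4641, -0.1942, 0.3576]
tcp_rot: [0.001, 0.999, 0.047, -0.0]
force: [-0.8, 0.3, -0.5]
finger_gap: 0.061
gripper_force: 0.0
```

```bash
python3 -c "
from h import *
rel([.46,-.243,.25],-84.9)"
```

```text
to [ 0.46  -0.243  0.25 ] -> [-0.043  0.24   0.538] yaw 0.005 | at [ 0.4641 -0.1942  0.3576] yang -84.7 t 8.23 F [-0.8  0.3 -0.5] gap 0.061 grip 0.0
```

Call:
{"name": "drive_tool", "arguments": {
  "moves": "-.04 .24 .2 0;-.04 .24 .4 0;-.04 .24 .53 0;-.04 .24 .53 0;-.04 .24 .53 0"
}}

```text
t: 8.65
tool_pos: [0.462, -0.2356, 0.25]
tcp_rot: [-0.001, 0.999, 0.051, -0.002]
force: [1.5, -0.1, 0.0]
finger_gap: 0.0608
gripper_force: 0.0
```

```bash
cat >> h.py <<'E'
class W:
    def __init__(s):
        s.o=observe(); s.c=capture("wrist"); T=np.array(s.c["tool_from_camera"]); s.A=T[:3,:3]; s.b=T[:3,3]
        s.R=Ro.from_quat(np.roll(s.o["tcp_rot"],-1)).as_matrix()
    def proj(s,X):
        p=s.A.T@(s.R.T@(np.array(X)-s.o["tool_pos"])-s.b); h=np.hypot(p[0],p[1]); k=f(s.c)*np.arctan2(h,p[2])/h
        return np.array([s.c["cx"]+k*p[0],s.c["cy"]+k*p[1]]).round(1)
    def ray(s,u,v,z):
        x,y=u-s.c["cx"],v-s.c["cy"]; r=np.hypot(x,y)+1e-9; th=r/f(s.c)
        d=s.R@(s.A@np.array([x/r*np.sin(th),y/r*np.sin(th),np.cos(th)])); o=s.R@s.b+s.o["tool_pos"]
        return (o+d*(z-o[2])/d[2]).round(4)
E
python3 - <<'E'
from h import *
import pickle
rel([.46,-.243,.031],-84.9)
w=W(); t=capture("top"); s=capture("side"); pickle.dump((w,t,s),open("v1.pkl","wb"))
a=np.zeros((600,800,3),np.uint8); a[:480,:640]=w.c["color"]
a[:300,500:]=cv2.resize(t["color"][90:240,195:345],(300,300),interpolation=cv2.INTER_CUBIC)
a[300:,500:]=cv2.resize(s["color"][110:320,220:430],(300,300),interpolation=cv2.INTER_CUBIC)
cv2.imwrite("pics/v1.png",a[...,::-1])
for x in(-.105,0,.105): print(w.proj([.46+x*.996,-.243+x*.089,.057]))
E
```

```text
to [ 0.46  -0.243  0.031] -> [-0.009  0.038  1.095] yaw 0.017 | at [ 0.462  -0.2356  0.25  ] yang -84.1 t 8.65 F [ 1.5 -0.1  0. ] gap 0.0608 grip 0.0
[323.7 318.3]
[325.7 221. ]
[327.4 112.3]
```

View pics/v1.png

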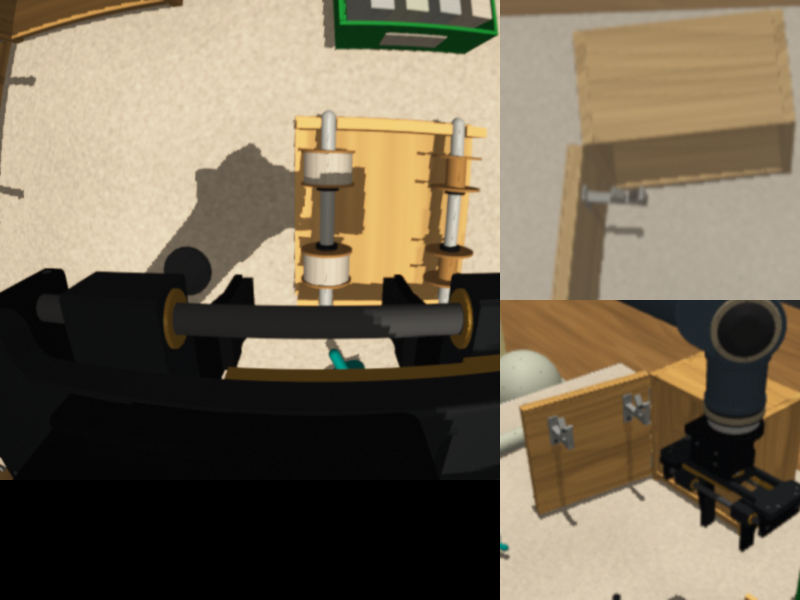

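The rod is right where predicted: its bare middle is at (327,218) and the full pale reels are at (328,167) and (326,268). The door is open, with both clips visible in the side inset. Descending.

Call:
{"name": "drive_tool", "arguments": {
  "moves": "-.01 .04 .2 .017;-.01 .042 .4 .017;-.01 .042 .6 .017;-.01 .042 .75 .017;-.01 .042 .85 .017;-.01 .042 .85 .017"
}}

```text
t: 9.3
tool_pos: [0.4607, -0.2447, 0.0797]
tcp_rot: [-0.001, 0.999, 0.044, -0.002]
force: [0.2, 1.3, 0.2]
finger_gap: 0.0608
gripper_force: 0.0
```

```bash
python3 -c "
from h import *
rel([.46,-.244,.031],-84.7)"
```

```text
to [ 0.46  -0.244  0.031] -> [-0.002 -0.003  0.243] yaw -0.006 | at [ 0.4607 -0.2447  0.0797] yang -85.0 t 9.3 F [0.2 1.3 0.2] gap 0.0608 grip 0.0
```

Call:
{"name": "drive_tool", "arguments": {
  "moves": "0 0 .1 0;0 0 .18 0;0 0 .23 0;0 0 .24 0;0 0 .24 0;0 0 .24 0"
}}

```text
t: 9.8
tool_pos: [0.4623, -0.2471, 0.035]
tcp_rot: [0.0, 0.999, 0.043, 0.001]
force: [-0.0, -1.0, 0.1]
finger_gap: 0.061
gripper_force: 0.0
```

Call:
{"name": "drive_tool", "arguments": {
  "moves": "0 0 0 0;0 0 0 0;0 0 0 0;0 0 0 0;0 0 0 0;0 0 0 0;0 0 0 0;0 0 0 0",
  "hand": 0,
  "squeeze": 40
}}

```text
t: 10.47
tool_pos: [0.4608, -0.2461, 0.0334]
tcp_rot: [-0.001, 0.999, 0.043, -0.0]
force: [-0.2, 7.9, 1.6]
finger_gap: 0.0159
gripper_force: 4.5
```

Call:
{"name": "drive_tool", "arguments": {
  "moves": "0 0 0 0;0 0 0 0;0 0 0 0;0 0 0 0"
}}

```text
t: 10.8
tool_pos: [0.4607, -0.2451, 0.0333]
tcp_rot: [-0.001, 0.999, 0.043, -0.001]
force: [-1.1, 5.5, 3.6]
finger_gap: 0.0131
gripper_force: 40.0
```

```bash
python3 -c "
from h import *
rel([.46,-.244,.031],-84.7)"
```

```text
to [ 0.46  -0.244  0.031] -> [-0.003 -0.006  0.012] yaw -0.008 | at [ 0.4607 -0.2451  0.0333] yang -85.1 t 10.8 F [-1.1  5.5  3.6] gap 0.0131 grip 39.99425232410431
```

Call:
{"name": "drive_tool", "arguments": {
  "moves": "0 0 -.08 0;0 0 -.25 0;0 0 -.45 0;0 0 -.65 0;0 0 -.85 0;0 0 -1 0;0 0 -1 0;0 0 -1 0"
}}

```text
t: 11.47
tool_pos: [0.4617, -0.2477, 0.2348]
tcp_rot: [0.001, 0.999, 0.042, 0.002]
force: [-0.0, 0.4, -2.6]
finger_gap: 0.0127
gripper_force: 40.0
```

```bash
python3 - <<'E'
from h import *
import pickle
w,t,s=pickle.load(open("v1.pkl","rb")); t2=capture("top"); s2=capture("side"); pickle.dump((t2,s2),open("v2.pkl","wb"))
a=np.zeros((600,800,3),np.uint8)
a[:,:400]=cv2.resize(t2["color"][135:285,190:290],(400,600),interpolation=cv2.INTER_CUBIC)
a[:400,400:]=cv2.resize(s2["color"][150:270,225:345],(400,400),interpolation=cv2.INTER_CUBIC)
cv2.imwrite("pics/v2.png",a[...,::-1])
rel([.46,-.244,.231],-84.7)
for nm,c in(("top",t2),("side",s2)):
    P=cloud(c)
    m=(P[...,2]>.248)&(P[...,2]<.264)&(P[...,0]<.655)&(P[...,0]>.3)&(P[...,1]>.1)&(P[...,1]<.35)
    X=P[m]; print(nm,m.sum(),X.mean(0)); print(cv2.minAreaRect(X[:,:2].astype(np.float32)),cv2.fitLine(X[:,:2].astype(np.float32),cv2.DIST_HUBER,0,.01,.01).ravel())
    v,u=np.where(m); print(u.min(),u.max(),v.min(),v.max())
E
```

```text
to [ 0.46  -0.244  0.231] -> [ 0.001 -0.012  0.006] yaw -0.009 | at [ 0.4601 -0.2464  0.2322] yang -85.1 t 11.57 F [ 0.3  0.5 -2.4] gap 0.013 grip 39.99314367771149
top 877 [0.52780608 0.24009878 0.25657802]
((0.5247013568878174, 0.20231953263282776), (0.10044554620981216, 0.2535899579524994), 83.19173431396484) [ 0.9940816  -0.10863587  0.5216356   0.24089506]
218 266 167 267
side 582 [0.52170711 0.23677869 0.25484681]
((0.528143584728241, 0.23963381350040436), (0.02760966122150421, 0.25720319151878357), 83.84637451171875) [ 0.9931704  -0.11667296  0.55265087  0.23052524]
233 321 160 189
```

View pics/v2.png

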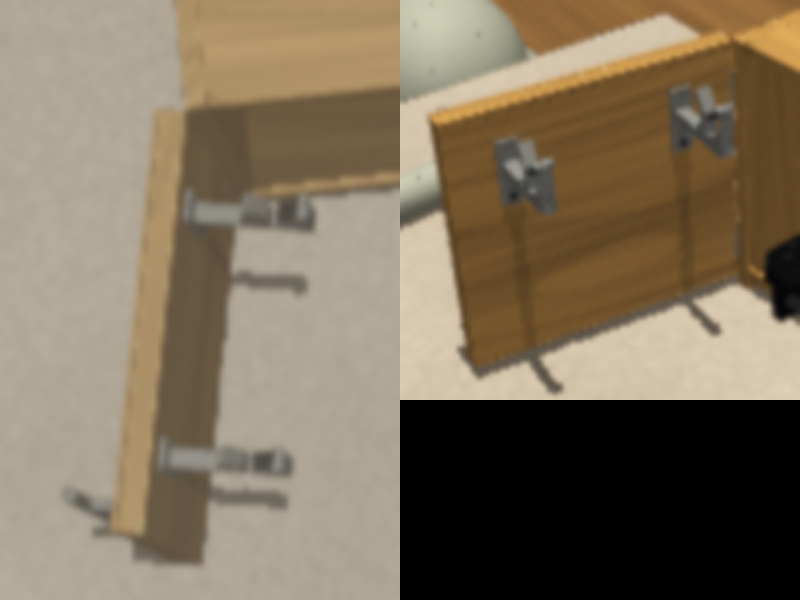

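```bash
python3 - <<'E'
from h import *
import pickle
t,s=pickle.load(open("v2.pkl","rb"))
g=lambda x,y,z:ray(t,190+x/4-.4,135+y/4-.4,z)
A,B=g(185,110,.258)[:2],g(146,533,.258)[:2]; C,D=g(155,110,.258)[:2],g(112,530,.258)[:2]
print("inner",A,B,"outer",C,D,"len",np.linalg.norm(B-A),np.linalg.norm(D-C),"thick",np.linalg.norm(A-C),np.linalg.norm(B-D))
for p,q in((A,B),(C,D)): print("ang",np.degrees(np.arctan2(*(q-p)[::-1])))
print("theta",np.radians(-86.3-np.degrees(np.arctan2(*(B-A)[::-1]))+360))
pr=lambda c,X:(lambda p:(c["cx"]+f(c)*p[0]/p[2],c["cy"]+f(c)*p[1]/p[2]))(np.array(c["R"])@X+c["t"])
def test(h,adeg):
    a=np.radians(adeg); d=np.array([np.cos(a),np.sin(a)]); n=np.array([-d[1],d[0]])
    print("seat",h+.134*d+.062*n,adeg)
    for k in(.054,.214):
        for off,z,nm in((0,.216,'axis'),(-.0085,.247,'tine'),(.0145,.243,'jawpivot'),(.019,.243,'post outer')):
            X=np.r_[h+k*d+(.062+off)*n,z]; u,v=pr(t,X); us,vs=pr(s,X); print(k,nm,"top crop",round((u+.4-190)*4),round((v+.4-135)*4),"side crop",round((us-225+.35)*3.333)+400,round((vs-150+.35)*3.333))
d=(B-A)/np.linalg.norm(B-A)
print("free end minus 268:",B-.268*d)
test(np.array([.666,.216]),np.degrees(np.arctan2(d[1],d[0])))
test(B-.268*d,np.degrees(np.arctan2(d[1],d[0])))
E
```

```text
inner [0.66649984 0.21618862] [0.40107549 0.24239892] outer [0.66716091 0.23504746] [0.40357122 0.26319565] len 0.2667153172467088 0.26508837075947167 thick 0.018870423034346252 0.020945945464801108
ang 174.3604036490521
ang 173.90460557576063
theta 1.733803033926185
free end minus 268: [0.6677783  0.21606238]
seat [0.52655582 0.16746837] 174.3604036490521
0.054 axis top crop 284 216 side crop 715 130
0.054 tine top crop 265 204 side crop 709 92
0.054 jawpivot top crop 302 208 side crop 723 108
0.054 post outer top crop 309 208 side crop 726 110
0.214 axis top crop 263 464 side crop 538 186
0.214 tine top crop 243 456 side crop 530 147
0.214 jawpivot top crop 281 460 side crop 543 164
0.214 post outer top crop 288 460 side crop 545 167
seat [0.52833412 0.16753074] 174.3604036490521
0.054 axis top crop 284 214 side crop 717 129
0.054 tine top crop 265 201 side crop 710 91
0.054 jawpivot top crop 302 205 side crop 725 107
0.054 post outer top crop 309 206 side crop 728 109
0.214 axis top crop 263 461 side crop 540 185
0.214 tine top crop 243 454 side crop 532 146
0.214 jawpivot top crop 281 457 side crop 545 164
0.214 post outer top crop 288 457 side crop 547 166
```

Call:
{"name": "drive_tool", "arguments": {
  "moves": "0 -.05 -.15 0;.05 -.2 -.35 .05;.1 -.4 -.45 .1;.15 -.6 -.45 .2;.2 -.8 -.45 .24;.25 -1 -.45 .24;.25 -1 -.45 .24;.25 -1 -.45 .24"
}}

```text
t: 12.23
tool_pos: [0.4935, -0.0382, 0.3211]
tcp_rot: [0.0, 0.999, -0.047, -0.002]
force: [0.2, -0.5, -2.2]
finger_gap: 0.0126
gripper_force: 40.0
```

```bash
python3 -c "
from h import *
rel([.527,.167,.29],-95.9)"
```

```text
to [0.527 0.167 0.29 ] -> [ 0.071 -1.037  0.154] yaw 0.011 | at [ 0.4935 -0.0382  0.3211] yang -95.4 t 12.23 F [ 0.2 -0.5 -2.2] gap 0.0126 grip 39.993427991867065
```

Call:
{"name": "drive_tool", "arguments": {
  "moves": ".07 -.2 0 .01;.07 -.4 0 .01;.07 -.6 0 .01;.07 -.8 0 .01;.07 -1 .05 .01;.07 -1 .15 .01;.07 -1 .15 .01;.07 -1 .15 .01"
}}

```text
t: 12.9
tool_pos: [0.5275, 0.1524, 0.2914]
tcp_rot: [0.002, 0.998, -0.056, -0.002]
force: [0.2, -1.2, -1.6]
finger_gap: 0.0126
gripper_force: 40.0
```

Call:
{"name": "drive_tool", "arguments": {
  "moves": "0 0 0 0;0 0 0 0;0 0 0 0"
}}

```text
t: 13.15
tool_pos: [0.529, 0.1528, 0.2945]
tcp_rot: [-0.0, 0.998, -0.057, 0.001]
force: [0.2, 0.7, -2.0]
finger_gap: 0.0124
gripper_force: 40.0
```

```bash
python3 - <<'E'
from h import *
import pickle
rel([.527,.167,.199],-95.9)
w=W(); s=capture("side"); t=capture("top"); pickle.dump((w,s,t),open("v3.pkl","wb"))
a=np.zeros((600,800,3),np.uint8)
a[:480,:560]=cv2.resize(w.c["color"][0:320,140:513],(560,480),interpolation=cv2.INTER_CUBIC)
a[300:,500:]=cv2.resize(s["color"][130:250,235:355],(300,300),interpolation=cv2.INTER_CUBIC)
cv2.imwrite("pics/v3.png",a[...,::-1])
h=np.array([.6667,.216]);ad=np.radians(174.1);d=np.array([np.cos(ad),np.sin(ad)]);n=np.array([-d[1],d[0]])
print(h+.134*d+.062*n)
for k in(.054,.214):
  for off,z in((0,.216),(-.0085,.247),(.0145,.243),(.019,.243)):
    p=w.proj(np.r_[h+k*d+(.062+off)*n,z]); print(k,off,p,((p-[140,0])*1.5).round())
E
```

```text
to [0.527 0.167 0.199] -> [-0.018 -0.069  0.478] yaw -0.014 | at [0.529  0.1528 0.2945] yang -96.5 t 13.15 F [ 0.2  0.7 -2. ] gap 0.0124 grip 39.993131160736084
[0.52703669 0.16810263]
0.054 0 [293.6 137.3] [230. 206.]
0.054 -0.0085 [274.8 136.2] [202. 204.]
0.054 0.0145 [316.  135.6] [264. 203.]
0.054 0.019 [323.9 135.5] [276. 203.]
0.214 0 [299.6 358. ] [239. 537.]
0.214 -0.0085 [285.2 381.7] [218. 573.]
0.214 0.0145 [318.8 378.4] [268. 568.]
0.214 0.019 [325.3 378.4] [278. 568.]
```

View pics/v3.png

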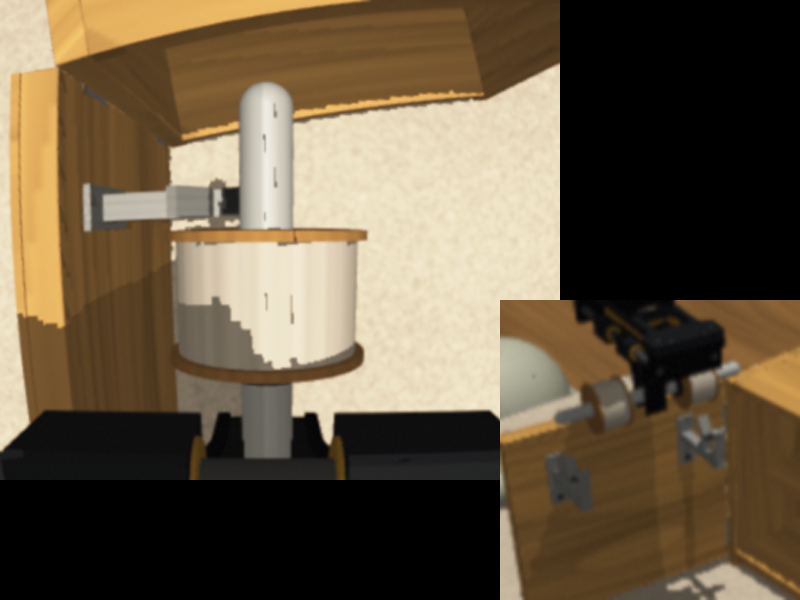

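The wrist view shows the rod end at u≈266 (crop) above the hinge-side clip at v≈203; the tine's right edge is at ≈212. The side inset shows both forks clear below. I'll use wrist depth for the lateral position.

```bash
python3 - <<'E'
from h import *
import pickle
w,s,t=pickle.load(open("v3.pkl","rb"))
dep=w.c["depth"]
v,u=np.mgrid[:480,:640]; x,y=u-w.c["cx"],v-w.c["cy"]; r=np.hypot(x,y)+1e-9; th=r/f(w.c)
P=np.stack([x/r*np.tan(th),y/r*np.tan(th),np.ones_like(r)],-1)*dep[...,None]
X=(P@w.A.T+w.b)@w.R.T+w.o["tool_pos"]
np.set_printoptions(suppress=True,linewidth=160)
h=np.array([.6667,.216]);ad=np.radians(174.1);d=np.array([np.cos(ad),np.sin(ad)]);n=np.array([-d[1],d[0]])
loc=np.stack([(X[...,:2]-h)@n,-(X[...,:2]-h)@d,X[...,2]],-1)*1000   # door x,y,z mm
for vv in(131,135,138): print(vv); print(loc[vv,180:340:4].round(0).astype(int).tolist())
# door inside face angle/offset from wrist cloud: points z 100-250, between y -20..-120
m=(loc[...,2]>120)&(loc[...,2]<245)&(abs(loc[...,0])<12)&(loc[...,1]<-15)&(loc[...,1]>-140)
q=loc[m]; print("face",m.sum(),np.polyfit(q[:,1],q[:,0],1),np.median(q[:,0]))
# rod axis: top points of rod on visible end & middle
m=(loc[...,2]>307)&(loc[...,2]<330)&(loc[...,0]>55)&(loc[...,0]<100)&(loc[...,1]>-80)&(loc[...,1]<-20)
q=loc[m]; print("rod",m.sum(),q.mean(0),q[:,2].max(),q[:,0].min(),q[:,0].max(),q[:,1].max())
m&=(v<150);vv=v[m];print([(k,u[m&(v==k)].mean().round(1),loc[m&(v==k)][:,0].mean().round(1),loc[m&(v==k)][:,1].mean().round(0)) for k in range(65,150,10) if (m&(v==k)).any()])
E
```

```text
131
[[0, -48, 253], [0, -48, 248], [0, -48, 241], [1, -48, 235], [1, -47, 228], [4, -48, 228], [3, -47, 217], [3, -47, 208], [6, -47, 209], [9, -47, 209], [12, -47, 208], [14, -48, 208], [17, -48, 209], [20, -48, 209], [23, -48, 210], [26, -48, 208], [29, -48, 210], [31, -49, 209], [40, -50, 246], [43, -51, 246], [45, -51, 244], [47, -51, 241], [48, -50, 237], [51, -50, 237], [53, -50, 233], [54, -50, 222], [55, -49, 208], [60, -50, 230], [62, -51, 231], [65, -51, 234], [71, -54, 313], [72, -55, 316], [74, -55, 316], [75, -55, 318], [77, -55, 317], [78, -55, 318], [80, -55, 318], [81, -55, 316], [83, -55, 315], [100, -41, 0]]
135
[[0, -50, 256], [0, -50, 248], [1, -50, 242], [0, -50, 234], [1, -50, 228], [3, -50, 226], [4, -50, 220], [3, -50, 210], [6, -50, 208], [9, -50, 209], [12, -50, 209], [15, -50, 210], [17, -51, 209], [20, -51, 209], [23, -51, 208], [25, -51, 207], [28, -51, 209], [31, -51, 209], [40, -53, 244], [43, -53, 246], [45, -53, 245], [47, -53, 242], [49, -53, 238], [50, -53, 234], [53, -53, 232], [54, -53, 223], [55, -52, 209], [60, -53, 230], [62, -53, 233], [65, -5
[... 841 characters left out ...]
7621698153414
rod 5201 [ 77.36932383 -53.89742229 319.95022249] 329.9995962552165 55.01566545939814 99.99294143151641 -24.17643239495791
[(65, np.float64(316.5), np.float64(77.4), np.float64(-29.0)), (75, np.float64(317.0), np.float64(77.5), np.float64(-33.0)), (85, np.float64(317.5), np.float64(77.7), np.float64(-37.0)), (95, np.float64(316.5), np.float64(77.3), np.float64(-41.0)), (105, np.float64(316.5), np.float64(77.2), np.float64(-45.0)), (115, np.float64(316.5), np.float64(77.2), np.float64(-49.0)), (125, np.float64(316.5), np.float64(77.1), np.float64(-52.0)), (135, np.float64(316.5), np.float64(77.1), np.float64(-56.0)), (145, np.float64(317.0), np.float64(77.2), np.float64(-60.0))]
```

Call:
{"name": "drive_tool", "arguments": {
  "moves": "-.02 -.05 0 0;-.02 -.07 .05 0;-.02 -.0715 .1 0;-.02 -.0715 .16 0;-.02 -.0715 .16 0;-.02 -.0715 .16 0;-.02 -.0715 .16 0"
}}

```text
t: 13.88
tool_pos: [0.526, 0.1687, 0.2613]
tcp_rot: [0.0, 0.998, -0.056, -0.0]
force: [0.1, 0.4, -0.9]
finger_gap: 0.0129
gripper_force: 40.0
```

```bash
cat > rodchk.py <<'E'
from h import *
import pickle
np.set_printoptions(suppress=True,linewidth=160)
rel([.5266,.1675,.199],-96.5)
w=W(); dep=w.c["depth"]
v,u=np.mgrid[:480,:640]; x,y=u-w.c["cx"],v-w.c["cy"]; r=np.hypot(x,y)+1e-9; th=r/f(w.c)
P=np.stack([x/r*np.tan(th),y/r*np.tan(th),np.ones_like(r)],-1)*dep[...,None]
X=(P@w.A.T+w.b)@w.R.T+w.o["tool_pos"]
h=np.array([.6667,.216]);ad=np.radians(174.1);d=np.array([np.cos(ad),np.sin(ad)]);n=np.array([-d[1],d[0]])
loc=np.stack([(X[...,:2]-h)@n,-(X[...,:2]-h)@d,X[...,2]],-1)*1000
m=(loc[...,2]>120)&(loc[...,2]<245)&(abs(loc[...,0])<12)&(loc[...,1]<-15)&(loc[...,1]>-140)
q=loc[m]; pf=np.polyfit(q[:,1],q[:,0],1); print("face",pf,"seat x at -54,-134:",62+np.polyval(pf,[-54,-134]))
for k in range(40,175,8):
    rr=loc[k]; j=(abs(rr[:,0]-63)<30)&(rr[:,1]>-70)&(rr[:,1]<-18)&(rr[:,2]>205); 
    zt=rr[j][:,2].max() if j.any() else 0
    j&=rr[:,2]>zt-5
    if j.any(): print(k,"rodtop z",zt.round(1),"x",rr[j][:,0].min().round(1),rr[j][:,0].max().round(1),"y",rr[j][:,1].mean().round(1))
save("pics/last.png",w.c)
E
python3 rodchk.py
```

```text
to [0.5266 0.1675 0.199 ] -> [0.004 0.005 0.312] yaw 0.002 | at [0.526  0.1687 0.2613] yang -96.4 t 13.88 F [ 0.1  0.4 -0.9] gap 0.0129 grip 39.99310791492462
face [0.01302231 1.64537084] seat x at -54,-134: [62.94216632 61.90038184]
40 rodtop z 423.5 x 61.7 61.7 y -65.1
48 rodtop z 423.5 x 61.7 61.7 y -65.1
56 rodtop z 423.5 x 61.7 61.7 y -65.1
64 rodtop z 285.9 x 56.2 67.1 y -33.4
72 rodtop z 423.5 x 61.7 61.7 y -65.1
80 rodtop z 423.5 x 61.7 61.7 y -65.1
88 rodtop z 423.5 x 61.7 61.7 y -65.1
96 rodtop z 423.5 x 61.7 61.7 y -65.1
104 rodtop z 423.5 x 61.7 61.7 y -65.1
112 rodtop z 423.5 x 61.7 61.7 y -65.1
120 rodtop z 423.5 x 61.7 61.7 y -65.1
128 rodtop z 423.5 x 61.7 61.7 y -65.1
136 rodtop z 423.5 x 61.7 61.7 y -65.1
144 rodtop z 423.5 x 61.7 61.7 y -65.1
152 rodtop z 423.5 x 61.7 61.7 y -65.1
160 rodtop z 423.5 x 61.7 61.7 y -65.1
168 rodtop z 423.5 x 61.7 61.7 y -65.1
```

Call:
{"name": "drive_tool", "arguments": {
  "moves": ".004 .006 .04 0;.004 .006 .08 0;.004 .006 .12 0;.004 .006 .13 0;.004 .006 .13 0;.004 .006 .13 0"
}}

```text
t: 14.43
tool_pos: [0.5265, 0.1677, 0.2353]
tcp_rot: [0.0, 0.998, -0.056, -0.0]
force: [0.8, -0.3, -1.7]
finger_gap: 0.0128
gripper_force: 40.0
```

```bash
sed -i 's/(rr\[:,2\]>205)/(rr[:,2]>205)\&(rr[:,2]<300)/; s/&(rr\[:,1\]<-18)&(rr\[:,2\]>205)/\&(rr[:,1]<-18)\&(rr[:,2]>205)\&(rr[:,2]<310)/; s/175,8/175,16/' rodchk.py; python3 rodchk.py
```

```text
to [0.5266 0.1675 0.199 ] -> [0.001 0.001 0.182] yaw 0.003 | at [0.5265 0.1677 0.2353] yang -96.4 t 14.43 F [ 0.8 -0.3 -1.7] gap 0.0128 grip 39.993141889572144
face [0.01240993 1.57108117] seat x at -54,-134: [62.90094476 61.90815008]
56 rodtop z 256.7 x 60.1 65.4 y -29.1
72 rodtop z 259.9 x 56.7 68.3 y -36.0
88 rodtop z 259.7 x 56.2 68.6 y -42.2
104 rodtop z 259.5 x 56.2 68.6 y -48.3
120 rodtop z 259.6 x 55.7 68.6 y -54.4
136 rodtop z 259.7 x 56.0 68.1 y -60.4
152 rodtop z 259.2 x 56.3 68.5 y -66.5
```

Call:
{"name": "drive_tool", "arguments": {
  "moves": "0 .002 .02 0;0 .002 .04 0;0 .002 .06 0;0 .002 .08 0;0 .002 .08 0"
}}

```text
t: 14.9
tool_pos: [0.5281, 0.1687, 0.2206]
tcp_rot: [-0.001, 0.998, -0.055, 0.002]
force: [0.3, 3.0, 3.9]
finger_gap: 0.0127
gripper_force: 40.1
```

Call:
{"name": "drive_tool", "arguments": {
  "moves": "0 0 .02 0;0 0 .04 0;0 0 .06 0;0 0 .08 0;0 0 .09 0;0 0 .1 0;0 0 .1 0;0 0 .1 0"
}}

```text
t: 15.57
tool_pos: [0.5268, 0.1674, 0.1995]
tcp_rot: [-0.0, 0.998, -0.055, 0.0]
force: [0.5, 1.1, 0.9]
finger_gap: 0.0129
gripper_force: 40.0
```

```bash
python3 rodchk.py
```

```text
to [0.5266 0.1675 0.199 ] -> [-0.001 -0.001  0.002] yaw 0.003 | at [0.5268 0.1674 0.1995] yang -96.4 t 15.57 F [0.5 1.1 0.9] gap 0.0129 grip 39.98491287231445
face [0.00243948 1.48704357] seat x at -54,-134: [63.35531151 63.16015291]
56 rodtop z 221.2 x 60.0 64.9 y -28.7
72 rodtop z 224.4 x 56.6 68.2 y -35.7
88 rodtop z 247.5 x 74.2 80.0 y -45.6
104 rodtop z 247.5 x 39.6 81.6 y -50.4
120 rodtop z 247.4 x 39.8 81.6 y -55.5
136 rodtop z 223.7 x 56.0 68.4 y -60.2
152 rodtop z 223.7 x 56.2 68.0 y -66.2
```

Call:
{"name": "drive_tool", "arguments": {
  "moves": "0 0 .01 0;0 0 .015 0;0 0 .02 0;0 0 .02 0;0 0 .02 0"
}}

```text
t: 16.03
tool_pos: [0.5269, 0.1674, 0.1991]
tcp_rot: [-0.001, 0.998, -0.055, 0.0]
force: [-7.9, -1.4, 23.6]
finger_gap: 0.0126
gripper_force: 40.0
```

```bash
python3 rodchk.py|cut -c1-220; python3 - <<'E'
from h import *
c=capture("side"); cv2.imwrite("pics/s4.png",cv2.resize(c["color"][140:260,225:345],(600,600),interpolation=cv2.INTER_CUBIC)[...,::-1])
E
```

```text
to [0.5266 0.1675 0.199 ] -> [-0.002 -0.     0.   ] yaw 0.003 | at [0.5269 0.1674 0.1991] yang -96.4 t 16.03 F [-7.9 -1.4 23.6] gap 0.0126 grip 39.98961567878723
face [0.00234106 1.48716384] seat x at -54,-134: [63.36074674 63.17346214]
56 rodtop z 221.4 x 59.9 64.9 y -28.8
72 rodtop z 223.5 x 56.5 69.0 y -35.6
88 rodtop z 246.5 x 74.2 80.1 y -45.5
104 rodtop z 247.6 x 40.0 81.8 y -50.3
120 rodtop z 248.4 x 40.1 80.5 y -55.4
136 rodtop z 223.5 x 56.4 68.0 y -60.0
152 rodtop z 223.7 x 56.3 68.7 y -66.0
```

View pics/s4.png

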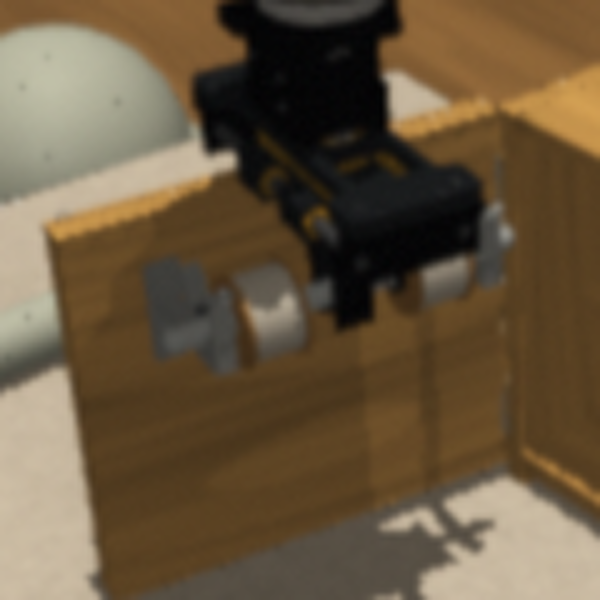

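Contact is firm (24 N) with the rod top at 0.2235, so it is seated at the hinge side. I'll ease off, release and check both jaws.

Call:
{"name": "drive_tool", "arguments": {
  "moves": "0 0 -.005 0;0 0 -.015 0;0 0 -.015 0"
}}

```text
t: 16.38
tool_pos: [0.5268, 0.1674, 0.1993]
tcp_rot: [-0.0, 0.998, -0.055, 0.0]
force: [-2.9, -0.9, 7.8]
finger_gap: 0.0125
gripper_force: 40.0
```

Call:
{"name": "drive_tool", "arguments": {
  "moves": "0 0 0 0;0 0 0 0;0 0 0 0;0 0 0 0;0 0 0 0;0 0 0 0;0 0 0 0",
  "hand": 0.5
}}

```text
t: 16.97
tool_pos: [0.5264, 0.1673, 0.1983]
tcp_rot: [0.0, 0.998, -0.055, -0.0]
force: [0.2, 0.6, 0.2]
finger_gap: 0.042
gripper_force: 0.0
```

Call:
{"name": "drive_tool", "arguments": {
  "moves": "0 0 -.05 0;0 0 -.15 0;0 0 -.3 0;0 0 -.5 0;0 0 -.7 0;0 0 -.7 0;0 0 -.7 0"
}}

```text
t: 17.55
tool_pos: [0.5279, 0.1673, 0.3418]
tcp_rot: [-0.002, 0.998, -0.056, 0.003]
force: [0.6, -0.1, -0.5]
finger_gap: 0.0435
gripper_force: 0.0
```

```bash
python3 rodchk.py|cut -c1-220; python3 -c "
from h import *
rel([.50,-.05,.36],-96)"
```

```text
to [0.5266 0.1675 0.199 ] -> [-0.01   0.003  0.714] yaw 0.003 | at [0.5279 0.1673 0.3418] yang -96.4 t 17.55 F [ 0.6 -0.1 -0.5] gap 0.0435 grip 0.0
face [0.00482512 1.81390502] seat x at -54,-134: [63.55334857 63.16733903]
104 rodtop z 221.8 x 59.1 66.0 y -29.5
120 rodtop z 247.2 x 74.6 79.4 y -43.9
136 rodtop z 247.8 x 39.9 81.6 y -54.9
152 rodtop z 224.2 x 56.6 67.9 y -66.4
to [ 0.5  -0.05  0.36] -> [-0.012  1.094 -0.103] yaw -0.008 | at [0.5267 0.1673 0.3397] yang -96.4 t 17.6 F [-0.5 -0.6 -0.4] gap 0.0436 grip 0.0
```

Call:
{"name": "drive_tool", "arguments": {
  "moves": "-.1 .2 -.1 0;-.2 .4 -.1 0;-.3 .6 -.1 0;-.3 .8 -.1 0;-.3 .8 -.1 0;-.3 .8 -.1 0;-.3 .8 -.1 0"
}}

```text
t: 18.18
tool_pos: [0.4486, 0.0151, 0.3578]
tcp_rot: [-0.0, 0.998, -0.056, -0.001]
force: [-0.6, 0.4, -0.2]
finger_gap: 0.0436
gripper_force: 0.0
```

```bash
python3 - <<'E'
from h import *
import pickle
rel([.5,-.05,.36],-96)
w=W(); s=capture("side"); t=capture("top"); pickle.dump((w,s,t),open("v5.pkl","wb"))
a=np.zeros((600,800,3),np.uint8)
pc=w.proj([.607,.155,.22]),w.proj([.448,.173,.22]); print(pc)
a[:360,:480]=cv2.resize(w.c["color"],(480,360))
a[360:,:480]=cv2.resize(t["color"][160:260,190:390],(480,240),interpolation=cv2.INTER_CUBIC)
a[:320,480:]=cv2.resize(s["color"][150:250,245:345],(320,320),interpolation=cv2.INTER_CUBIC)
for i,p in enumerate(pc):
    x,y=int(np.clip(p[0],30,610)),int(np.clip(p[1],30,450)); b=w.c["color"][y-30:y+30,x-30:x+30]
    if b.size: a[320:600 if 0 else 480,480+160*i:640+160*i]=cv2.resize(b,(160,160),interpolation=cv2.INTER_CUBIC)
cv2.imwrite("pics/v5.png",a[...,::-1])
E
```

```text
to [ 0.5  -0.05  0.36] -> [ 0.292  0.295 -0.011] yaw -0.009 | at [0.4486 0.0151 0.3578] yang -96.4 t 18.18 F [-0.6  0.4 -0.2] gap 0.0436 grip 0.0
(array([136.6,  73.3]), array([145.3, 252. ]))
```

View pics/v5.png

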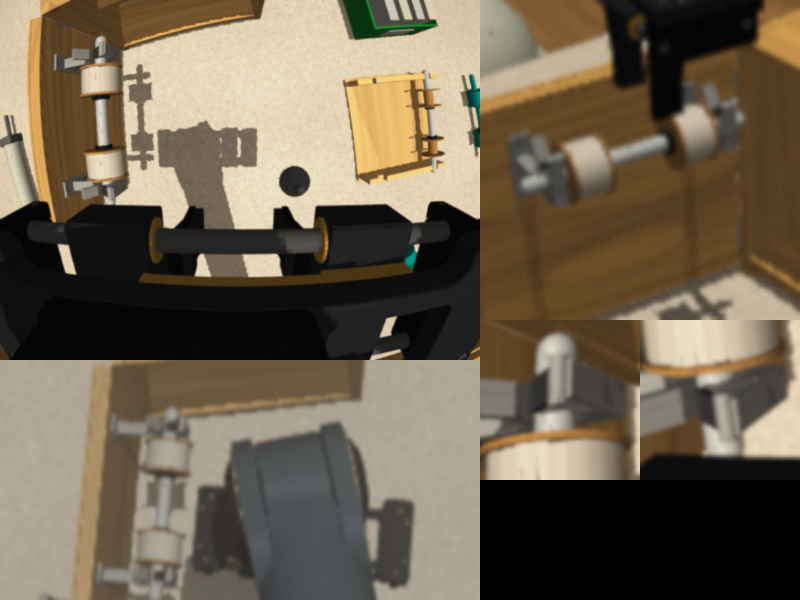

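The wrist view shows the rod lying in both forks, with a jaw crossing the rod at each clip (small crops). The empty rod, weight and basket are undisturbed. I'll check the levels numerically at both ends.

```bash
python3 - <<'E'
from h import *
import pickle
w,s,t=pickle.load(open("v5.pkl","rb")); dep=w.c["depth"]
v,u=np.mgrid[:480,:640]; x,y=u-w.c["cx"],v-w.c["cy"]; r=np.hypot(x,y)+1e-9; th=r/f(w.c)
P=np.stack([x/r*np.tan(th),y/r*np.tan(th),np.ones_like(r)],-1)*dep[...,None]
X=(P@w.A.T+w.b)@w.R.T+w.o["tool_pos"]
h=np.array([.6667,.216]);ad=np.radians(173.4);d=np.array([np.cos(ad),np.sin(ad)]);n=np.array([-d[1],d[0]])
for nm,Y in(("wrist",X),("side",cloud(s)),("top",cloud(t))):
    L=np.stack([(Y[...,:2]-h)@n,-(Y[...,:2]-h)@d,Y[...,2]],-1)*1000
    for a,b,k in((-44,-28,"hinge end"),(-160,-108,"mid"),(-212-26,-223,"free end"),(-67,-62,"hi"),(-206,-202,"fi")):
        m=(L[...,1]>a)&(L[...,1]<b)&(L[...,2]>200)&(L[...,2]<232)&(abs(L[...,0]-63)<9); q=L[m]
        if len(q)>4: print(nm,k,len(q),"top z",np.percentile(q[:,2],90).round(1),"x",np.percentile(q[:,0],[5,95]).round(1))
    for c in(-54,-214):
        m=(abs(L[...,1]-c)<5)&(L[...,2]>215)&(L[...,2]<260)&(L[...,0]>45)&(L[...,0]<85); q=L[m]
        print(nm,"clip",c,[(k,q[abs(q[:,0]-k)<1.5][:,2].max().round(0)) for k in range(50,84,3) if (abs(q[:,0]-k)<1.5).any()])
E
```

```text
wrist hinge end 127 top z 223.3 x [58.8 69.6]
wrist mid 914 top z 223.5 x [59.9 71.1]
wrist free end 81 top z 223.4 x [60.3 71.5]
wrist fi 96 top z 229.1 x [54.9 71.5]
wrist clip -54 [(50, np.float64(242.0)), (53, np.float64(237.0)), (56, np.float64(232.0)), (59, np.float64(223.0)), (62, np.float64(233.0)), (65, np.float64(235.0)), (68, np.float64(238.0)), (71, np.float64(240.0)), (74, np.float64(241.0)), (77, np.float64(247.0)), (80, np.float64(247.0)), (83, np.float64(243.0))]
wrist clip -214 [(50, np.float64(247.0)), (53, np.float64(242.0)), (56, np.float64(237.0)), (59, np.float64(232.0)), (65, np.float64(233.0)), (68, np.float64(234.0)), (71, np.float64(237.0)), (74, np.float64(241.0)), (77, np.float64(246.0)), (80, np.float64(247.0)), (83, np.float64(247.0))]
side hinge end 11 top z 221.2 x [62.2 70.8]
side mid 80 top z 222.1 x [62.4 71.2]
side free end 27 top z 221.6 x [64.5 70.9]
side clip -54 [(50, np.float64(243.0)), (53, np.float64(240.0)), (56, np.float64(231.0)), (59, np.float64(225.0)), (65, np.float64(230.0)), (68, np.float64(229.0)), (71, np.float64(234.0)), (74, np.f
[... 493 characters left out ...]
ree end 31 top z 224.0 x [59.  70.7]
top fi 7 top z 222.1 x [57.1 68.3]
top clip -54 [(50, np.float64(243.0)), (53, np.float64(242.0)), (56, np.float64(229.0)), (59, np.float64(229.0)), (62, np.float64(232.0)), (65, np.float64(237.0)), (68, np.float64(239.0)), (71, np.float64(242.0)), (74, np.float64(242.0)), (77, np.float64(245.0)), (80, np.float64(249.0)), (83, np.float64(238.0))]
top clip -214 [(50, np.float64(247.0)), (53, np.float64(236.0)), (56, np.float64(237.0)), (59, np.float64(222.0)), (62, np.float64(229.0)), (65, np.float64(237.0)), (68, np.float64(235.0)), (71, np.float64(237.0)), (74, np.float64(242.0)), (77, np.float64(244.0)), (80, np.float64(251.0)), (83, np.float64(244.0))]
```

The rod is level, with its top at 223.4 mm at both ends (home is 223), and both jaws slope closed over it. Handing in.

```bash
python3 -c "
from rig import close_job
print(close_job())"
```

```text
the job is handed in; nothing more can be done
None
```

The door is open at about 1.74 rad; the full-reel rod sits home in both forks with both jaws closed over it, nothing else looked disturbed, and the job was handed in at about 18 s with no verdict shown.

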